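# Set up a furniture-foot glue-up on the shop bench

### The job

Set up the glue-up on the green mat: stand the aluminium riser squarely on the red pad and the wooden riser squarely on the blue pad, then lay the pine board flat across the two, centred and lined up with them. Then set the dark wooden foot on the board directly above the aluminium riser, and the brass weight gently, knob up, centred on the foot. Leave the glue bottle, tape measure and sanding block where they are.

Things in the scene. Friction and masses are not known exactly. Their poses are not given: they have to be found in the camera images.
- red_pad: Red rubber pad, 85 (its x) x 70 (its y) x 3 mm, fixed on the thin green mat (120 x 320 mm, 3 mm thick, fixed). Origin at the centre of its underside, 3 mm above the bench; its top is 6 mm above the bench. Its y axis runs along the mat's length, so the other pad lies about 170 mm away along +y or -y.
- blue_pad: Blue rubber pad, same size, height and axes as the red pad, fixed at the other end of the green mat.
- metal_riser: Silver-grey aluminium block with two small dark dots on top, 70 (its x) x 50 (its y) x 30 mm high, about 0.28 kg, loose. Origin at the centre of its underside. Standing squarely on a pad means its 70 mm side runs along the pad's 85 mm side.
- wood_riser: Mid-brown wooden block with two small dark dots on top, 70 (its x) x 50 (its y) x 30 mm high, about 0.1 kg, loose. Origin at the centre of its underside.
- board: Pale pine board lying flat, 260 (its x) x 60 (its y) x 18 mm thick, about 0.16 kg, loose. Origin at the centre of its underside; laid across the risers, its length runs from one riser to the other.
- foot: Dark brown round turned furniture foot, standing, 54 mm across its widest part (from 7 to 23 mm above its base), 30 mm high, flat on top (46 mm across) and below (48 mm), about 0.06 kg, loose. Origin at the centre of its underside; z is its axis.
- weight: Brass weight, standing: a disc 54 mm across and 28 mm high, with a knob on top 28 mm across whose cylindrical part lies 40 to 58 mm above the base (neck 18 mm across below it), 58 mm high in all, about 0.55 kg, loose. Origin at the centre of its underside; z is its axis.
- glue: Bystander: white glue bottle with blue label and orange cap, 54 mm across, 150 mm high, loose. Origin at the centre of its underside.
- tape: Bystander: yellow tape measure, 65 x 36 x 60 mm high, loose. Origin at the centre of its underside.
- sander: Bystander: cork sanding block, 60 x 105 x 29 mm high, loose. Origin at the centre of its underside.
Things that resemble listed ones, but are neither listed nor needed, are in the scene too. Of the things shaped like the foot, the brown one is meant.

How it is judged:
On the way, in this order (a step that is already met when the one before it is completed fails the run):
1. aluminium riser stands on the red pad and wooden riser on the blue pad, both released (horizontal distance between metal_riser and red_pad below 0.014 m and angle between the x axis of metal_riser and the x axis of red_pad, either way round below 0.2 rad and height (world z) of metal_riser between 0.001 and 0.011 m and angle between each of metal_riser, wood_riser's own z axis and vertical below 0.1 rad and horizontal distance between wood_riser and blue_pad below 0.014 m and angle between the x axis of wood_riser and the x axis of blue_pad, either way round below 0.2 rad and height (world z) of wood_riser between 0.001 and 0.011 m and contact force between the fingers and metal_riser below 0.1 N and contact force between the fingers and wood_riser below 0.1 N), for 0.2 s.
2. the board lies across the two risers, released (horizontal distance between metal_riser and red_pad below 0.014 m and angle between the x axis of metal_riser and the x axis of red_pad, either way round below 0.2 rad and height (world z) of metal_riser between 0.001 and 0.011 m and angle between each of metal_riser, wood_riser, board's own z axis and vertical below 0.1 rad and horizontal distance between wood_riser and blue_pad below 0.014 m and angle between the x axis of wood_riser and the x axis of blue_pad, either way round below 0.2 rad and height (world z) of wood_riser between 0.001 and 0.011 m and height (world z) of board between 0.031 and 0.041 m and horizontal distance between metal_riser and board between 0.065 and 0.105 m and y of metal_riser in the frame of board between -0.014 and 0.014 m and horizontal distance between wood_riser and board between 0.065 and 0.105 m and y of wood_riser in the frame of board between -0.014 and 0.014 m and contact force between the fingers and board below 0.1 N), for 0.2 s.
3. the foot stands on the board above the aluminium riser, released (horizontal distance between metal_riser and red_pad below 0.014 m and angle between the x axis of metal_riser and the x axis of red_pad, either way round below 0.2 rad and height (world z) of metal_riser between 0.001 and 0.011 m and angle between each of metal_riser, wood_riser, board, foot's own z axis and vertical below 0.1 rad and horizontal distance between wood_riser and blue_pad below 0.014 m and angle between the x axis of wood_riser and the x axis of blue_pad, either way round below 0.2 rad and height (world z) of wood_riser between 0.001 and 0.011 m and height (world z) of board between 0.031 and 0.041 m and horizontal distance between metal_riser and board between 0.065 and 0.105 m and y of metal_riser in the frame of board between -0.014 and 0.014 m and horizontal distance between wood_riser and board between 0.065 and 0.105 m and y of wood_riser in the frame of board between -0.014 and 0.014 m and horizontal distance between foot and metal_riser below 0.014 m and height (world z) of foot between 0.049 and 0.059 m and contact force between the fingers and foot below 0.1 N), for 0.2 s.
At the end, for the whole second after the job is handed in: Risers within 14 mm of their pads' middles, square within 0.2 rad; board flat on both, centreline within 14 mm of each riser, centre 65-105 mm from each; foot on it within 14 mm of the aluminium riser; weight on the foot within 10 mm; upright (0.1 rad), heights 5 mm, released, at rest (all of step 3 and horizontal distance between weight and foot below 0.01 m and height (world z) of weight between 0.079 and 0.089 m and angle between weight's own z axis and vertical below 0.1 rad and linear speed of each of metal_riser, wood_riser, board, foot, weight below 0.02 m/s and angular speed of each of metal_riser, wood_riser, board, foot, weight below 0.2 rad/s and contact force between the fingers and metal_riser below 0.1 N and contact force between the fingers and wood_riser below 0.1 N and contact force between the fingers and board below 0.1 N and contact force between the fingers and weight below 0.1 N); the robot touches nothing.
It fails at once if the glue bottle, tape measure or sanding block was moved more than 30 mm (distance of any of glue, tape, sander from where it was at the start of the episode above 0.03 m).
It fails at once if the weight struck the foot hard (over 60 N) (contact force between weight and foot above 60 N).
It also fails if it takes over 122 s, if anything falls off the work surface, if the arm or the gripper's body presses on something with over 40 N, if the wrist force passes 120 N, or if a joint passes its speed limit or range.

### The arm

A 6-joint arm with a two-finger parallel gripper is mounted at the origin on the work surface. World frame = base frame: x ahead of the robot, y to its left, z up, the work surface at z = 0. Lengths are in m, angles in rad, forces in N, time in s.
With the tool pointing down it reaches from about 0.35 to 0.725 m from the base axis. Payload 6 kg.
Tool frame: the origin (TCP) lies midway between the tips of the shut fingers; the grasp point (between the pads) lies behind it (bot.tcp_to_grasp is the z of the grasp point in the tool frame, in m); z points along the fingers, y is the line along which they close (so a half turn about z gives the same grasp; the last joint's range is limited). The gripper opens to 85 mm and grips with 20 to 120 N. Pads are 22 mm wide; open, the fingers measure 114 mm over their backs; the gripper's body (76 mm by 85 mm) begins 54 mm behind the grasp point. The pads swing forward as they close: fully open they stand 13 mm farther back than shut.
Start: joints at [1.665, 0.04, 0.085, 0, -1.615, -0.334], TCP at [0.142, 0.583, 0.231] pointing down, gripper open.
Joint ranges: [-2.56, 2.56], [-1.29, 2.01], [-1.08, 1.49], [-3.29, 1.98], [-2.81, -0.18], [-2.99, 2.99]. Speed limits (rad/s): [2.57, 2.57, 3.01, 3.14, 3.14, 3.14].

### API

Orientations are given as a 3x3 rotation matrix whose columns are the frame's x, y, z axes.
In Python, from rig import bot gives the robot as it stands.
- The arm moves only by the shell command python3 -m handwheel 'ROWS' [OPENING] [FORCE]. ROWS is JSON, a list of rows, each a list of 2 entries, a list of its own where there are three numbers: the shift along the tool's x, y, z in m, then the turn about the tool's z in rad. A call has 1 to 8 rows; each row is the pose to reach, as a shift and turn from the pose commanded when the call began, along the tool's axes at that moment; what a row does not reach only later rows make up. A row lasts 1/12 s, in which the tool goes at most 41.7 mm and 7.16 degrees, less where a joint would pass 70% of its speed; a pose out of reach is approached as far as the arm can. A call with a gripper value outside its range is refused whole. OPENING is the finger opening in m, from 0 to 0.0854, set as the call begins (- or left out, the last holds). The fingers move at their own pace and stop on an object; FORCE is the grip in N (left out, the last holds). Time passes only in rows, so rows that repeat a pose let the fingers close. It gives the time, the measured TCP pose, the force, the opening and the grip force at its end, in the units of the state.
- bot.get_state(): the state, without advancing time (a new reading comes with each control period).
- bot.grab_frame(name): name is "scene" or "top" or "wrist"; returns a dict with "color" (420x560x3 uint8, red, green, blue), "fovy" (degrees; the focal length in pixels is half the picture's height over the tangent of half this angle, whatever the lens; pixels are square), "cx", "cy" (the principal point, pixels), "k1" (the pictures are not rectified: a ray, as slopes to the right and down, at radius r is drawn at 1 + k1 r^2 times it, then the intrinsics apply), "rvec" (rotation vector, rad) and "tvec" (3), from world to camera coordinates, as OpenCV has them. Camera axes: x right, y down, z forward; pixel columns grow to the right and rows downward; lengths in m; the calibration is good to about 2 mm. A picture is of the moment at which its call begins. There is no depth.
- bot.sign_off(): hands the job in; it is judged then, once.
The state is a dict: "clock": time; "joint_positions": joint angles; "dq": joint speeds; "effort": joint torques, N m; "eef_pos": TCP position; "tcp_rot": TCP orientation; "force": force on the tool from outside, world axes, zero at the start; "ft_torque": the same for the moment, N m; "opening": opening from 0.0 (shut) to 1.0 (fully open); "grasp_force": force on a finger pad.
Only numpy, scipy, OpenCV 4.12 (cv2) and the standard library are available. Lean on these libraries where they do the work, as an engineer would, in place of code of your own. Each camera call takes 0.05 s, during which the arm holds its last target. There are 200 camera calls.

## Working session

There is one attempt and no reset: what is moved stays moved. The work goes in short steps, Python scripts to look and compute and a shell command to move; the robot and the scene stay as the last step left them, time stands still between calls to the robot, and variables do not carry over. Pictures are saved under pics/ and viewed, at most 14 in all, crops included, and the job is handed in when it is done.

```bash
ls; mkdir -p pics
cat > h.py <<'E'
import numpy as np, cv2
from rig import bot
def K(f):
    h,w=f["color"].shape[:2]; fl=h/2/np.tan(np.radians(f["fovy"])/2)
    return fl
def grab(name,fn=None):
    f=bot.grab_frame(name)
    if fn: cv2.imwrite(fn,cv2.cvtColor(f["color"],cv2.COLOR_RGB2BGR))
    return f
def ray(f,u,v):
    fl=K(f); d=np.array([(u-f["cx"])/fl,(v-f["cy"])/fl]); s=d.copy()
    for _ in range(30): s=d/(1+f["k1"]*(s@s))
    R=cv2.Rodrigues(np.array(f["rvec"],float))[0]; t=np.array(f["tvec"],float).ravel()
    return -R.T@t, R.T@np.array([s[0],s[1],1])
def pix2w(f,u,v,z):
    c,d=ray(f,u,v); return (c+d*(z-c[2])/d[2])
def w2pix(f,p):
    R=cv2.Rodrigues(np.array(f["rvec"],float))[0]; q=R@np.array(p)+np.array(f["tvec"],float).ravel()
    s=q[:2]/q[2]; s=s*(1+f["k1"]*(s@s)); return s*K(f)+[f["cx"],f["cy"]]
E
python3 - <<'E'
from h import *
import pickle
fs={n:grab(n,f"pics/{n}0.png") for n in("scene","top","wrist")}
pickle.dump(fs,open("f0.pkl","wb"))
print(bot.get_state(),bot.tcp_to_grasp)
for n,f in fs.items(): print(n,{k:v for k,v in f.items() if k!="color"})
E
```

```text
pics
{'clock': 0.15, 'joint_positions': array([ 1.66474021e+00,  4.07035629e-02,  8.40736202e-02, -3.56840392e-04,
       -1.61552607e+00, -3.33725997e-01]), 'dq': array([-0.00045429, -0.0028063 ,  0.00312103,  0.00059863,  0.00158958,
        0.00023964]), 'effort': array([-1.89513084e-03, -3.68615162e+01,  3.47693467e+01,  6.93631411e+00,
       -4.46539256e-03, -1.91664945e-06]), 'eef_pos': array([0.14235204, 0.5826083 , 0.23050582]), 'tcp_rot': array([[ 9.71393488e-01, -2.37475555e-01, -2.27364573e-04],
       [-2.37475639e-01, -9.71392504e-01, -1.38713714e-03],
       [ 1.08550920e-04,  1.40144953e-03, -9.99999012e-01]]), 'force': array([0.24771051, 0.50376225, 0.38819118]), 'ft_torque': array([-0.02197555, -0.0073011 , -0.01859327]), 'grasp_force': 0.0, 'opening': 0.9989399604971657} -0.0187
scene {'fovy': 42.04258079705743, 'cx': 287.8002244436238, 'cy': 219.04682570980313, 'k1': -0.11756376117965549, 'rvec': array([ 1.98006144,  1.19489478, -0.58272279]), 'tvec': array([-0.24745198, -0.31164096,  1.577135  ])}
top {'fovy': 42.753692743311824, 'cx': 275.25638728690666, 'cy': 215.29135571040953, 'k1': 0.05744171607677059, 'rvec': array([ 2.13569106, -2.14847271,  0.20717394]), 'tvec': array([-0.04082067,  0.60064761,  1.13585414])}
wrist {'fovy': 58.317432395542276, 'cx': 270.87719647419436, 'cy': 215.59172047755843, 'k1': -0.0427574025327003, 'rvec': array([-1.82712174,  2.32940834,  0.31031211]), 'tvec': array([ 0.5996116 , -0.03384659,  0.37779795])}
```

View pics/top0.png

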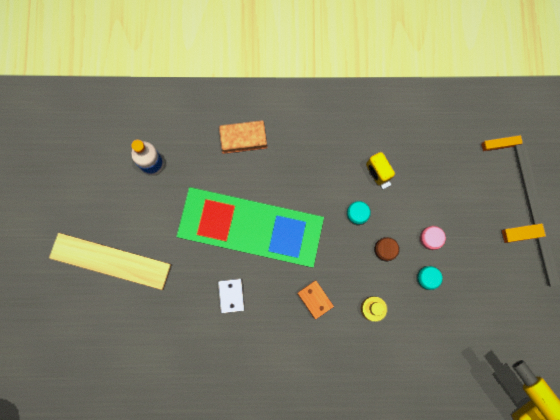

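View pics/scene0.png

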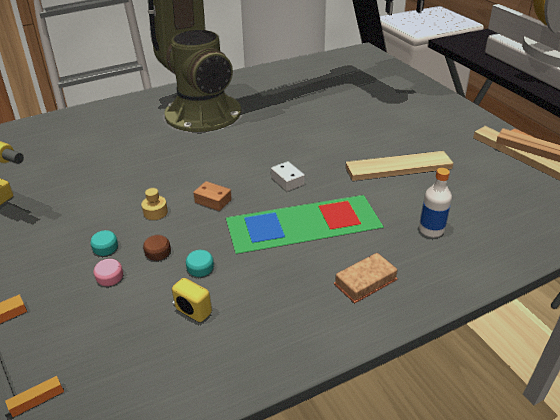

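The top view shows the red pad at (216,220), the blue pad at (287,236), the aluminium riser at (231,296), the wooden riser at (316,300), the board at (110,261) and the weight at (375,309).
There are five foot-shaped things: teal (358,212), teal (430,278), pink (433,238), brown (387,249), and the yellow brass one with a knob at (375,309), which is the weight. The brown one at (387,249) is the foot. I'll confirm it in a crop while measuring.

```bash
cat > seg.py <<'E'
from h import *
import pickle
fs=pickle.load(open("f0.pkl","rb")); f=fs["top"]
im=f["color"]; hsv=cv2.cvtColor(cv2.cvtColor(im,cv2.COLOR_RGB2BGR),cv2.COLOR_BGR2HSV)
big=cv2.resize(cv2.cvtColor(im[180:340,190:460],cv2.COLOR_RGB2BGR),None,fx=2.9,fy=2.9,interpolation=cv2.INTER_CUBIC)
for n,(u,v),z,rad in [("red",(216,220),.006,35),("blue",(287,236),.006,35),("metal",(231,296),.03,30),("wood",(316,300),.03,30),("board",(110,261),.018,75),("foot",(387,249),.023,25),("weight",(375,309),.028,25)]:
    c=cv2.cvtColor(im,cv2.COLOR_RGB2LAB).astype(int)
    ref=np.median(c[v-3:v+4,u-3:u+4].reshape(-1,3),0)
    m=(np.abs(c-ref)*[0.5,1,1]).sum(2)<(30 if n!="metal" else 32)
    yy,xx=np.mgrid[:im.shape[0],:im.shape[1]]
    m&=np.hypot(xx-u,yy-v)<rad
    m=cv2.morphologyEx(m.astype(np.uint8),cv2.MORPH_CLOSE,np.ones((3,3)))
    cs=cv2.findContours(m,cv2.RETR_EXTERNAL,cv2.CHAIN_APPROX_NONE)[0]; k=max(cs,key=cv2.contourArea)
    w=np.array([pix2w(f,*p[0],z)[:2] for p in k],np.float32)
    r=cv2.minAreaRect(w*1000); 
    # long axis
    b=cv2.boxPoints(r); e=[b[1]-b[0],b[2]-b[1]]; L=max(e,key=np.linalg.norm)
    print(n,np.round(r[0],1),np.round(r[1],1),"long axis deg",round(np.degrees(np.arctan2(L[1],L[0]))%180,1),"R",round(float(np.hypot(*r[0])),0))
cv2.imwrite("pics/crop1.png",big)
E
python3 seg.py
```

```text
red [598.8  91.5] [67.4 82. ] long axis deg 167.1 R 606.0
blue [560.1 -71.4] [67.1 81.9] long axis deg 166.9 R 565.0
metal [426.3  54. ] [68.4 49.6] long axis deg 5.9 R 430.0
wood [ 416.7 -131.7] [68.1 48.3] long axis deg 33.7 R 437.0
board [505.7 323.1] [257.1  57.6] long axis deg 73.7 R 600.0
foot [ 529.7 -298.1] [45.  45.5] long axis deg 177.6 R 608.0
weight [ 396.2 -260.1] [48.3 50. ] long axis deg 177.8 R 474.0
```

View pics/crop1.png

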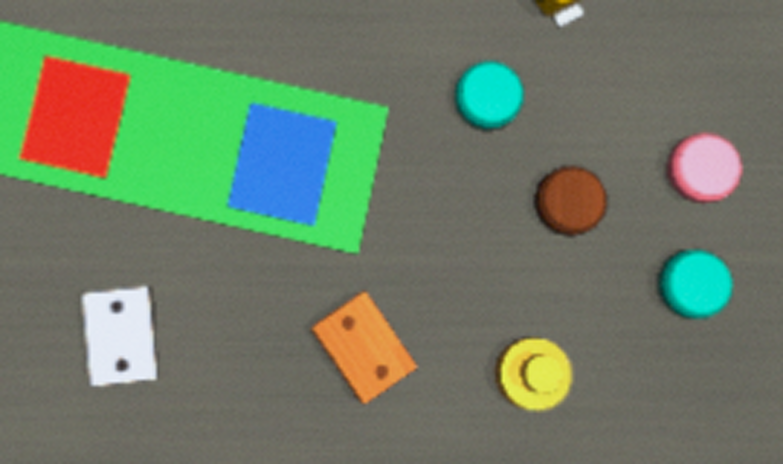

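The crop confirms it: the brown foot is at crop (571,200), i.e. full-frame (387,249), with teal and pink decoys around it. The aluminium riser with two dots is at crop (120,335), the orange-brown wooden riser at (365,348), and the brass weight with its knob at (537,373).

```bash
cat > plan.py <<'E'
import sys
from h import *
# usage: plan.py x y z yawdeg (mm) -> tool-frame shift and turn from present pose; yaw modulo 180
x,y,z,yaw=map(float,sys.argv[1:5]); s=bot.get_state(); R=s["tcp_rot"]; p=s["eef_pos"]
d=R.T@(np.array([x,y,z])/1000-p); cur=np.degrees(np.arctan2(R[1,0],R[0,0]))
t=((cur-yaw)+90)%180-90
print("shift",np.round(d,4),"turn",round(float(np.radians(t)),4),"rows>=",int(max(np.linalg.norm(d)/.0417,abs(t)/7.16)+1.9),"j6",round(s["joint_positions"][5],2),"pos",np.round(p*1000,1),"yaw",round(cur,1),"clk",round(s["clock"],2),"op",round(s["opening"],3))
E
python3 plan.py 426.3 54 130 5.9
```

```text
shift [0.4013 0.4459 0.1012] turn -0.3427 rows>= 16 j6 -0.33 pos [142.4 582.6 230.5] yaw -13.7 clk 0.15 op 0.999
```

```bash
python3 -m handwheel '[[[0.2,0.223,0.05],0],[[0.2,0.223,0.05],0],[[0.2,0.223,0.05],0],[[0.2,0.223,0.05],0],[[0.2,0.223,0.05],0],[[0.2,0.223,0.05],0],[[0.2,0.223,0.05],0],[[0.2,0.223,0.05],0]]' 0.085 40
python3 -m handwheel '[[[0.201,0.223,0.051],-0.343],[[0.201,0.223,0.051],-0.343],[[0.201,0.223,0.051],-0.343],[[0.201,0.223,0.051],-0.343],[[0.201,0.223,0.051],-0.343],[[0.201,0.223,0.051],-0.343],[[0.201,0.223,0.051],-0.343],[[0.201,0.223,0.051],-0.343]]'
python3 plan.py 426.3 54 130 5.9
python3 - <<'E'
from h import *
import pickle
f=grab("wrist","pics/w1.png"); pickle.dump(f,open("w1.pkl","wb"))
for p in [(.4263,.054,.03),(.599,.0915,.006)]: print(w2pix(f,p))
E
```

```text
clock: 0.82
eef_pos: [0.285, 0.315, 0.1807]
tcp_rot: [[0.971, -0.24, -0.0], [-0.24, -0.971, -0.0], [0.0, 0.0, -1.0]]
force: [-0.3, 0.6, 0.5]
opening: 0.994
grasp_force: 0.0
clock: 1.48
eef_pos: [0.4266, 0.0515, 0.1297]
tcp_rot: [[0.995, 0.102, -0.0], [0.102, -0.995, -0.0], [-0.0, 0.0, -1.0]]
force: [-0.6, -0.2, -0.6]
opening: 1.0
grasp_force: 0.0
shift [-0.0001 -0.0025 -0.0003] turn -0.0012 rows>= 1 j6 1.08 pos [426.6  51.5 129.7] yaw 5.8 clk 1.48 op 1.0
[267.12743518 217.2795812 ]
[234.89921866 -65.33720017]
```

View pics/w1.png

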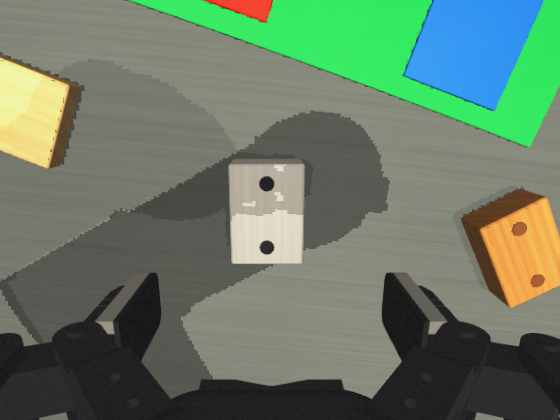

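The wrist view shows the aluminium riser's dots at (267,184) and (267,247). Their midpoint agrees with the predicted centre within about 1 mm. I'll descend and grasp.

```bash
python3 -m handwheel '[[[0,-0.0025,0.04],0],[[0,-0.0025,0.08],0],[[0,-0.0025,0.11],0],[[0,-0.0025,0.126],0],[[0,-0.0025,0.126],0],[[0,-0.0025,0.126],0]]'
python3 -m handwheel '[[[0,0,0],0],[[0,0,0],0],[[0,0,0],0],[[0,0,0],0],[[0,0,0],0],[[0,0,0],0],[[0,0,0],0],[[0,0,0],0]]' 0.03 50
python3 -m handwheel '[[[0,0,-0.02],0],[[0,0,-0.06],0],[[0,0,-0.06],0],[[0,0,-0.06],0]]'
python3 plan.py 598.8 91.5 60 -13.1
```

```text
clock: 2.03
eef_pos: [0.4256, 0.0565, 0.0042]
tcp_rot: [[0.995, 0.103, -0.001], [0.103, -0.995, -0.001], [-0.001, 0.001, -1.0]]
force: [0.5, 0.5, 1.2]
opening: 1.0
grasp_force: 0.0
clock: 2.7
eef_pos: [0.427, 0.0572, 0.0063]
tcp_rot: [[0.995, 0.103, 0.003], [0.103, -0.995, 0.001], [0.003, -0.0, -1.0]]
force: [-0.7, 0.3, 6.5]
opening: 0.572
grasp_force: 54.9
clock: 3.03
eef_pos: [0.427, 0.0577, 0.0667]
tcp_rot: [[0.995, 0.103, 0.004], [0.103, -0.995, 0.003], [0.004, -0.002, -1.0]]
force: [0.1, -0.1, -3.6]
opening: 0.574
grasp_force: 53.9
shift [ 0.1744 -0.0159  0.0074] turn 0.3319 rows>= 6 j6 1.07 pos [427.   57.7  66.7] yaw 5.9 clk 3.03 op 0.574
```

```bash
python3 -m handwheel '[[[0.04,-0.004,0],0.08],[[0.08,-0.008,0],0.16],[[0.12,-0.012,0],0.24],[[0.15,-0.014,0],0.30],[[0.1744,-0.0159,0],0.332],[[0.1744,-0.0159,0],0.332],[[0.1744,-0.0159,0],0.332],[[0.1744,-0.0159,0],0.332]]'
python3 plan.py 598.8 91.5 13 -13.1
```

```text
clock: 3.7
eef_pos: [0.5965, 0.0904, 0.0625]
tcp_rot: [[0.974, -0.227, -0.003], [-0.227, -0.974, -0.001], [-0.003, 0.001, -1.0]]
force: [-0.8, -0.1, -2.6]
opening: 0.575
grasp_force: 53.6
shift [ 0.0021 -0.0017  0.0495] turn -0.0001 rows>= 3 j6 0.86 pos [596.5  90.4  62.5] yaw -13.1 clk 3.7 op 0.575
```

```bash
python3 -m handwheel '[[[0.002,-0.001,0.02],0],[[0.002,-0.001,0.036],0],[[0.002,-0.001,0.042],0],[[0.002,-0.001,0.046],0],[[0.002,-0.001,0.046],0],[[0.002,-0.001,0.046],0],[[0.002,-0.001,0.046],0]]'
python3 plan.py 598.8 91.5 13 -13.1
```

```text
clock: 4.28
eef_pos: [0.6004, 0.0913, 0.0197]
tcp_rot: [[0.974, -0.227, 0.002], [-0.227, -0.974, 0.0], [0.002, -0.001, -1.0]]
force: [-0.0, 0.3, -1.9]
opening: 0.571
grasp_force: 53.6
shift [-0.0016  0.0002  0.0067] turn 0.0001 rows>= 2 j6 0.86 pos [600.4  91.3  19.7] yaw -13.1 clk 4.28 op 0.571
```

```bash
python3 -m handwheel '[[[-0.001,0,0.003],0],[[-0.001,0,0.006],0],[[-0.001,0,0.0065],0],[[-0.001,0,0.0065],0],[[-0.001,0,0.0065],0],[[-0.001,0,0.0065],0]]'
python3 -m handwheel '[[[0,0,0],0],[[0,0,0],0],[[0,0,0],0],[[0,0,0],0],[[0,0,0],0]]' 0.085
python3 -m handwheel '[[[0,0,-0.04],0],[[0,0,-0.08],0],[[0,0,-0.1],0],[[0,0,-0.1],0],[[0,0,-0.1],0],[[0,0,-0.1],0],[[0,0,-0.1],0]]'
python3 plan.py 416.7 -131.7 130 33.7
python3 - <<'E'
from h import *
import pickle
f=grab("wrist","pics/w2.png"); pickle.dump(f,open("w2.pkl","wb"))
print(w2pix(f,(.5988,.0915,.036)))
E
```

```text
clock: 4.78
eef_pos: [0.5992, 0.0915, 0.0124]
tcp_rot: [[0.974, -0.227, 0.001], [-0.227, -0.974, 0.0], [0.001, -0.0, -1.0]]
force: [-1.7, -0.7, 1.4]
opening: 0.575
grasp_force: 54.1
clock: 5.2
eef_pos: [0.5989, 0.0912, 0.0118]
tcp_rot: [[0.974, -0.227, 0.0], [-0.227, -0.974, -0.0], [0.0, 0.0, -1.0]]
force: [0.1, 0.6, 0.5]
opening: 0.995
grasp_force: 0.0
clock: 5.78
eef_pos: [0.5981, 0.0911, 0.1102]
tcp_rot: [[0.974, -0.227, -0.002], [-0.227, -0.974, -0.001], [-0.002, 0.001, -1.0]]
force: [0.2, 0.6, 0.2]
opening: 0.997
grasp_force: 0.0
shift [-0.1262  0.2582 -0.0192] turn -0.8171 rows>= 8 j6 0.86 pos [598.1  91.1 110.2] yaw -13.1 clk 5.78 op 0.997
[270.25175711 227.36087135]
```

View pics/w2.png

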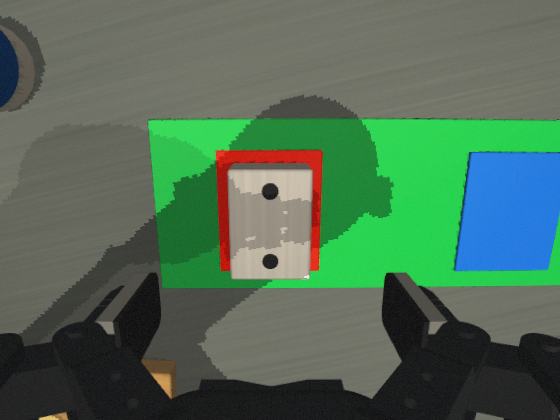

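The aluminium riser's dots at (270,191) and (270,261) have their midpoint within 1 mm of the red pad's centre, and it sits square. Next is the wooden riser.

```bash
python3 -m handwheel '[[[-0.017,0.035,-0.019],-0.11],[[-0.034,0.070,-0.019],-0.22],[[-0.051,0.105,-0.019],-0.33],[[-0.068,0.140,-0.019],-0.44],[[-0.085,0.175,-0.019],-0.55],[[-0.102,0.210,-0.019],-0.66],[[-0.118,0.240,-0.019],-0.75],[[-0.126,0.258,-0.019],-0.817]]'
python3 -m handwheel '[[[0,0,0],0],[[0,0,0],0],[[0,0,0],0],[[0,0,0],0]]'
python3 plan.py 416.7 -131.7 4 33.7
python3 - <<'E'
from h import *
f=grab("wrist","pics/w3.png"); print(w2pix(f,(.4167,-.1317,.03)))
im=f["color"].astype(int); import numpy as np
u,v=w2pix(f,(.4167,-.1317,.03)).astype(int)
m=(im.sum(2)<170)[v-45:v+45,u-25:u+25].astype(np.uint8)
n,l,st,c=cv2.connectedComponentsWithStats(m)
for i in range(1,n):
    if st[i,4]>30: print(st[i,4],c[i]+[u-25,v-45],pix2w(f,*(c[i]+[u-25,v-45]),.03))
E
```

```text
clock: 6.5
eef_pos: [0.4153, -0.1332, 0.1303]
tcp_rot: [[0.83, 0.558, -0.001], [0.558, -0.83, -0.0], [-0.001, -0.0, -1.0]]
force: [0.4, -0.9, 0.7]
opening: 0.994
grasp_force: 0.0
clock: 6.83
eef_pos: [0.4179, -0.1309, 0.1304]
tcp_rot: [[0.832, 0.555, -0.001], [0.555, -0.832, -0.0], [-0.001, -0.0, -1.0]]
force: [-0.3, -0.1, -0.0]
opening: 0.999
grasp_force: 0.0
shift [-1.300e-03  1.000e-04  1.264e-01] turn 0.0001 rows>= 4 j6 2.0 pos [ 417.9 -130.9  130.4] yaw 33.7 clk 6.83 op 0.999
[270.66220907 218.84098784]
```

```bash
python3 -m handwheel '[[[-0.001,0,0.04],0],[[-0.001,0,0.08],0],[[-0.001,0,0.11],0],[[-0.001,0,0.125],0],[[-0.001,0,0.125],0],[[-0.001,0,0.125],0]]'
python3 -m handwheel '[[[0,0,0],0],[[0,0,0],0],[[0,0,0],0],[[0,0,0],0],[[0,0,0],0],[[0,0,0],0],[[0,0,0],0],[[0,0,0],0]]' 0.03 40
python3 -m handwheel '[[[0,0,-0.02],0],[[0,0,-0.06],0],[[0,0,-0.06],0],[[0,0,-0.06],0],[[0,0,-0.06],0]]'
python3 plan.py 560.1 -71.4 65 -13.1
```

```text
clock: 7.38
eef_pos: [0.4167, -0.1317, 0.0056]
tcp_rot: [[0.831, 0.556, -0.002], [0.556, -0.831, -0.001], [-0.002, -0.0, -1.0]]
force: [0.5, 0.3, -0.1]
opening: 0.993
grasp_force: 0.0
clock: 8.05
eef_pos: [0.418, -0.1319, 0.0075]
tcp_rot: [[0.832, 0.555, 0.003], [0.555, -0.832, -0.0], [0.003, 0.002, -1.0]]
force: [0.0, 2.0, 5.7]
opening: 0.579
grasp_force: 43.9
clock: 8.47
eef_pos: [0.4166, -0.1317, 0.0656]
tcp_rot: [[0.832, 0.555, 0.0], [0.555, -0.832, 0.001], [0.0, -0.001, -1.0]]
force: [-1.0, -1.1, -1.4]
opening: 0.578
grasp_force: 43.3
shift [0.1528 0.0294 0.0006] turn 0.8166 rows>= 8 j6 2.0 pos [ 416.6 -131.7   65.6] yaw 33.7 clk 8.47 op 0.578
```

```bash
python3 -m handwheel '[[[0.02,0.004,0],0.11],[[0.04,0.008,0],0.22],[[0.06,0.012,0],0.33],[[0.08,0.016,0],0.44],[[0.10,0.02,0],0.55],[[0.12,0.023,0],0.66],[[0.14,0.027,0],0.75],[[0.1528,0.0294,0],0.8166]]'
python3 -m handwheel '[[[0,0,0.02],0],[[0,0,0.036],0],[[0,0,0.042],0],[[0,0,0.044],0],[[0,0,0.044],0],[[0,0,0.044],0],[[0,0,0.044],0]]'
python3 plan.py 560.1 -71.4 13.5 -13.1
```

```text
clock: 9.13
eef_pos: [0.5606, -0.071, 0.0637]
tcp_rot: [[0.973, -0.231, -0.003], [-0.231, -0.973, -0.0], [-0.003, 0.001, -1.0]]
force: [0.1, 0.2, -1.3]
opening: 0.576
grasp_force: 43.2
clock: 9.72
eef_pos: [0.5608, -0.0716, 0.023]
tcp_rot: [[0.974, -0.226, 0.002], [-0.226, -0.974, -0.0], [0.002, -0.0, -1.0]]
force: [0.1, -0.2, 0.1]
opening: 0.578
grasp_force: 43.2
shift [-0.0008 -0.0001  0.0095] turn 0.0003 rows>= 2 j6 1.11 pos [560.8 -71.6  23. ] yaw -13.1 clk 9.72 op 0.578
```

```bash
python3 -m handwheel '[[[-0.001,0,0.004],0],[[-0.001,0,0.008],0],[[-0.001,0,0.009],0],[[-0.001,0,0.009],0],[[-0.001,0,0.009],0],[[-0.001,0,0.009],0]]'
python3 -m handwheel '[[[0,0,0],0],[[0,0,0],0],[[0,0,0],0],[[0,0,0],0],[[0,0,0],0]]' 0.085
python3 -m handwheel '[[[0,0,-0.04],0],[[0,0,-0.08],0],[[0,0,-0.12],0],[[0,0,-0.12],0],[[0,0,-0.12],0],[[0,0,-0.12],0],[[0,0,-0.12],0]]'
python3 - <<'E'
from h import *
f=grab("wrist","pics/w4.png"); print(w2pix(f,(.5601,-.0714,.036)))
E
python3 plan.py 505.7 323.1 130 73.7
```

```text
clock: 10.22
eef_pos: [0.5597, -0.0713, 0.0136]
tcp_rot: [[0.974, -0.226, 0.001], [-0.226, -0.974, -0.0], [0.001, -0.0, -1.0]]
force: [-1.2, 1.6, 4.7]
opening: 0.575
grasp_force: 43.9
clock: 10.63
eef_pos: [0.5591, -0.0715, 0.0125]
tcp_rot: [[0.974, -0.227, -0.001], [-0.227, -0.974, -0.0], [-0.0, 0.0, -1.0]]
force: [1.2, 0.0, -0.1]
opening: 0.996
grasp_force: 0.0
clock: 11.22
eef_pos: [0.5585, -0.0713, 0.1312]
tcp_rot: [[0.974, -0.227, -0.003], [-0.227, -0.974, -0.0], [-0.002, 0.001, -1.0]]
force: [0.9, 0.2, -0.5]
opening: 0.997
grasp_force: 0.0
[270.70239885 216.42015674]
shift [-0.1408 -0.3723  0.0011] turn -1.5148 rows>= 14 j6 1.11 pos [558.5 -71.4 131.1] yaw -13.1 clk 11.27 op 1.001
```

View pics/w4.png

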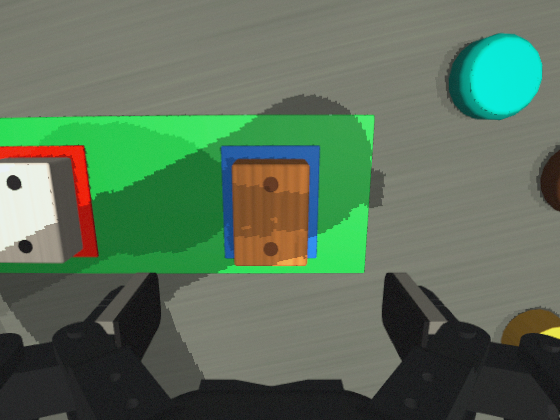

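Wooden riser dots at (271,184) and (271,249), so it is centred and square on the blue pad. Now the board.

```bash
python3 -m handwheel '[[[-0.009,-0.024,0],-0.1],[[-0.018,-0.048,0],-0.2],[[-0.027,-0.072,0],-0.3],[[-0.036,-0.096,0],-0.4],[[-0.045,-0.12,0],-0.5],[[-0.054,-0.144,0],-0.6],[[-0.063,-0.168,0],-0.7],[[-0.072,-0.19,0],-0.8]]'
python3 plan.py 505.7 323.1 130 73.7
```

```text
clock: 11.93
eef_pos: [0.5314, 0.1311, 0.1314]
tcp_rot: [[0.838, 0.545, -0.002], [0.545, -0.838, -0.001], [-0.002, 0.0, -1.0]]
force: [0.7, -1.0, -0.4]
opening: 0.997
grasp_force: 0.0
shift [ 0.0832 -0.1749  0.0013] turn -0.7095 rows>= 7 j6 1.54 pos [531.4 131.1 131.4] yaw 33.0 clk 11.93 op 0.997
```

```bash
python3 -m handwheel '[[[0.011,-0.023,0],-0.1],[[0.022,-0.046,0],-0.2],[[0.033,-0.069,0],-0.3],[[0.044,-0.092,0],-0.4],[[0.055,-0.115,0],-0.5],[[0.066,-0.14,0],-0.6],[[0.0832,-0.175,0],-0.7095],[[0.0832,-0.175,0],-0.7095]]'
python3 -m handwheel '[[[0,0,0],0],[[0,0,0],0],[[0,0,0],0],[[0,0,0],0]]'
python3 plan.py 505.7 323.1 2 73.7
python3 - <<'E'
from h import *
f=grab("wrist","pics/w5.png"); print(w2pix(f,(.5057,.3231,.018)))
E
```

```text
clock: 12.6
eef_pos: [0.5059, 0.3263, 0.1305]
tcp_rot: [[0.277, 0.961, -0.002], [0.961, -0.277, -0.001], [-0.002, -0.002, -1.0]]
force: [0.9, -1.8, -0.9]
opening: 0.994
grasp_force: 0.0
clock: 12.93
eef_pos: [0.5077, 0.3212, 0.1326]
tcp_rot: [[0.287, 0.958, -0.0], [0.958, -0.287, -0.0], [-0.0, -0.0, -1.0]]
force: [0.3, -0.5, 1.0]
opening: 0.997
grasp_force: 0.0
shift [ 0.0013 -0.0024  0.1306] turn -0.0067 rows>= 5 j6 1.95 pos [507.7 321.2 132.6] yaw 73.3 clk 12.93 op 0.997
[266.68850435 209.33249515]
```

View pics/w5.png

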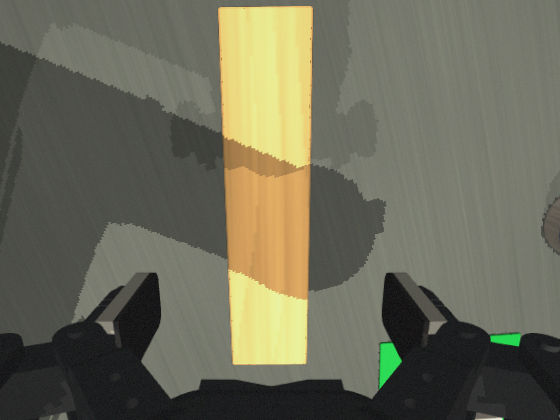

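The board is upright in the wrist view, spanning rows 7–364 and centred at column 268, aligned with the fingers. Grasping it.

```bash
python3 -m handwheel '[[[0.001,-0.002,0.04],-0.006],[[0.001,-0.002,0.08],-0.006],[[0.001,-0.002,0.11],-0.006],[[0.001,-0.002,0.129],-0.006],[[0.001,-0.002,0.129],-0.006],[[0.001,-0.002,0.129],-0.006],[[0.001,-0.002,0.129],-0.006]]'
python3 plan.py 505.7 323.1 2 73.7
python3 -m handwheel '[[[0,0,0],0],[[0,0,0],0],[[0,0,0],0],[[0,0,0],0],[[0,0,0],0],[[0,0,0],0],[[0,0,0],0],[[0,0,0],0]]' 0.04 60
python3 -m handwheel '[[[0,0,-0.02],0],[[0,0,-0.05],0],[[0,0,-0.07],0],[[0,0,-0.07],0],[[0,0,-0.07],0],[[0,0,-0.07],0]]'
python3 plan.py 579.5 10 75 76.9
```

```text
clock: 13.57
eef_pos: [0.507, 0.3241, 0.0061]
tcp_rot: [[0.28, 0.96, 0.003], [0.96, -0.28, 0.001], [0.002, 0.002, -1.0]]
force: [-0.0, 0.5, -0.7]
opening: 0.996
grasp_force: 0.0
shift [-0.0014 -0.001   0.0041] turn 0.0005 rows>= 2 j6 1.96 pos [507.  324.1   6.1] yaw 73.7 clk 13.57 op 0.996
clock: 14.23
eef_pos: [0.5069, 0.3247, 0.0064]
tcp_rot: [[0.279, 0.96, 0.003], [0.96, -0.279, 0.002], [0.003, 0.002, -1.0]]
force: [-1.1, -0.1, 6.5]
opening: 0.679
grasp_force: 65.0
clock: 14.73
eef_pos: [0.5052, 0.3235, 0.0728]
tcp_rot: [[0.28, 0.96, -0.002], [0.96, -0.28, -0.0], [-0.001, -0.001, -1.0]]
force: [0.7, -0.9, -2.9]
opening: 0.683
grasp_force: 64.8
shift [-0.2801  0.1592 -0.0022] turn -0.0553 rows>= 9 j6 1.96 pos [505.2 323.5  72.8] yaw 73.7 clk 14.73 op 0.683
```

```bash
python3 -m handwheel '[[[-0.035,0.02,0],-0.01],[[-0.07,0.04,0],-0.02],[[-0.105,0.06,0],-0.03],[[-0.14,0.08,0],-0.04],[[-0.175,0.1,0],-0.045],[[-0.21,0.12,0],-0.05],[[-0.245,0.14,0],-0.055],[[-0.265,0.15,0],-0.055]]'
python3 -m handwheel '[[[-0.0155,0.0092,0],0],[[-0.0155,0.0092,0],0],[[-0.0155,0.0092,0],0],[[-0.0155,0.0092,0],0],[[-0.0155,0.0092,0],0],[[-0.0155,0.0092,0],0]]'
python3 plan.py 580 12 42.5 76.9
```

```text
clock: 15.4
eef_pos: [0.575, 0.0236, 0.072]
tcp_rot: [[0.229, 0.974, -0.003], [0.974, -0.229, -0.001], [-0.002, -0.003, -1.0]]
force: [0.6, 0.7, -1.2]
opening: 0.679
grasp_force: 64.8
clock: 15.9
eef_pos: [0.5808, 0.0111, 0.0735]
tcp_rot: [[0.225, 0.974, -0.001], [0.974, -0.225, -0.0], [-0.0, -0.0, -1.0]]
force: [-0.3, 0.8, -2.2]
opening: 0.676
grasp_force: 64.8
shift [ 0.0007 -0.001   0.031 ] turn 0.0013 rows>= 2 j6 2.55 pos [580.8  11.1  73.5] yaw 77.0 clk 15.9 op 0.676
```

```bash
python3 -m handwheel '[[[0.001,-0.001,0.01],0],[[0.001,-0.001,0.02],0],[[0.001,-0.001,0.023],0],[[0.001,-0.001,0.026],0],[[0.001,-0.001,0.026],0],[[0.001,-0.001,0.026],0],[[0.001,-0.001,0.026],0]]'
python3 plan.py 580 12 42.5 76.9
```

```text
clock: 16.48
eef_pos: [0.5806, 0.0113, 0.0482]
tcp_rot: [[0.227, 0.974, 0.001], [0.974, -0.227, -0.0], [0.0, 0.001, -1.0]]
force: [-0.1, 0.6, -1.2]
opening: 0.676
grasp_force: 64.8
shift [ 0.0005 -0.0008  0.0057] turn -0.0001 rows>= 2 j6 2.55 pos [580.6  11.3  48.2] yaw 76.9 clk 16.48 op 0.676
```

```bash
python3 -m handwheel '[[[0,-0.001,0.002],0],[[0,-0.001,0.004],0],[[0,-0.001,0.0055],0],[[0,-0.001,0.0055],0],[[0,-0.001,0.0055],0],[[0,-0.001,0.0055],0]]'
python3 -m handwheel '[[[0,0,0],0],[[0,0,0],0],[[0,0,0],0],[[0,0,0],0],[[0,0,0],0]]' 0.085
python3 -m handwheel '[[[0,0,-0.03],0],[[0,0,-0.07],0],[[0,0,-0.1],0],[[0,0,-0.1],0],[[0,0,-0.1],0]]'
python3 plan.py 529 -298 130 -13.1
```

```text
clock: 16.98
eef_pos: [0.5794, 0.0115, 0.0424]
tcp_rot: [[0.227, 0.974, 0.0], [0.974, -0.227, -0.0], [-0.0, 0.0, -1.0]]
force: [-1.3, 0.7, -0.4]
opening: 0.676
grasp_force: 65.0
clock: 17.4
eef_pos: [0.5794, 0.0116, 0.0424]
tcp_rot: [[0.227, 0.974, 0.0], [0.974, -0.227, -0.0], [-0.0, 0.0, -1.0]]
force: [-0.4, -0.2, -0.3]
opening: 0.999
grasp_force: 0.0
clock: 17.82
eef_pos: [0.5806, 0.0119, 0.1452]
tcp_rot: [[0.227, 0.974, 0.005], [0.974, -0.227, 0.001], [0.002, 0.004, -1.0]]
force: [0.4, 0.2, -0.3]
opening: 0.988
grasp_force: 0.0
shift [-0.3136  0.02    0.0145] turn 1.5708 rows>= 14 j6 2.55 pos [580.6  11.9 145.2] yaw 76.9 clk 17.82 op 0.988
```

```bash
python3 -m handwheel '[[[-0.039,0.0025,0],0.06],[[-0.078,0.005,0],0.12],[[-0.117,0.0075,0],0.18],[[-0.156,0.01,0],0.24],[[-0.195,0.0125,0],0.3],[[-0.234,0.015,0],0.36],[[-0.273,0.0175,0],0.42],[[-0.295,0.02,0],0.47]]'
python3 plan.py 529 -298 130 50
```

```text
clock: 18.48
eef_pos: [0.5302, -0.2833, 0.141]
tcp_rot: [[0.647, 0.762, -0.002], [0.762, -0.647, 0.0], [-0.001, -0.002, -1.0]]
force: [0.6, 1.5, 0.8]
opening: 0.999
grasp_force: 0.0
shift [-0.0119  0.0086  0.011 ] turn -0.0057 rows>= 2 j6 2.6 pos [ 530.2 -283.3  141. ] yaw 49.7 clk 18.48 op 0.999
```

Now I'll check the board from the top camera (arm out of the way) and the foot from the wrist, in one side-by-side picture.

```bash
python3 -m handwheel '[[[-0.012,0.0086,0.01],0],[[-0.012,0.0086,0.01],0],[[-0.012,0.0086,0.01],0],[[-0.012,0.0086,0.01],0],[[-0.012,0.0086,0.01],0]]'
python3 - <<'E'
from h import *
f=grab("wrist"); t=grab("top")
lab=cv2.cvtColor(f["color"],cv2.COLOR_RGB2LAB).astype(int)
print("pred",w2pix(f,(.529,-.298,.03)))
u,v=w2pix(f,(.529,-.298,.03)).astype(int)
ref=np.median(lab[v-5:v+6,u-5:u+6].reshape(-1,3),0); print(ref)
a=cv2.cvtColor(f["color"],cv2.COLOR_RGB2BGR)[60:420,60:480]; b=cv2.cvtColor(t["color"],cv2.COLOR_RGB2BGR)[170:320,170:330]
b=cv2.resize(b,(384,360),interpolation=cv2.INTER_CUBIC)
cv2.imwrite("pics/c6.png",np.hstack([cv2.resize(a,(410,360)),b]))
E
python3 plan.py 529 -298 6 50
```

```text
clock: 18.9
eef_pos: [0.5311, -0.2942, 0.1324]
tcp_rot: [[0.642, 0.766, -0.0], [0.766, -0.642, -0.0], [-0.0, 0.0, -1.0]]
force: [-0.7, 0.6, -0.1]
opening: 0.997
grasp_force: 0.0
pred [271.52151379 221.99327563]
[ 85. 146. 153.]
shift [-0.0044  0.0007  0.1267] turn 0.0008 rows>= 4 j6 2.62 pos [ 531.2 -294.2  132.7] yaw 50.0 clk 19.0 op 0.993
```

View pics/c6.png

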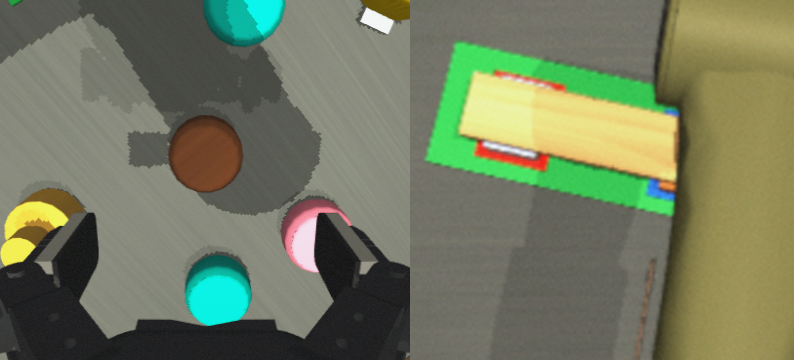

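The board lies squarely over the two pads. In the wrist crop the brown foot is at (206,153), i.e. full-frame (271,213), with the pink one to its lower right at (318,233).

```bash
python3 - <<'E'
from h import *
f=grab("wrist")
hsv=cv2.cvtColor(f["color"],cv2.COLOR_RGB2HSV)
m=((hsv[...,1]>90)&(hsv[...,0]<20)).astype(np.uint8); m[:140]=0; m[300:]=0; m[:,:200]=0; m[:,345:]=0
n,l,st,c=cv2.connectedComponentsWithStats(m); i=1+st[1:,4].argmax()
k=cv2.findContours((l==i).astype(np.uint8),0,1)[0][0]
(e),r=cv2.minEnclosingCircle(k); print(st[i],e,r)
print(pix2w(f,*e,.023),pix2w(f,*e,.03), "pred px",w2pix(f,(.529,-.298,.023)))
E
python3 plan.py 529 -298 6 50
```

```text
[ 232  175   77   78 4551] (270.51458740234375, 213.61575317382812) 38.645530700683594
[ 0.5312146  -0.29453595  0.023     ] [ 0.53241536 -0.29310899  0.03      ] pred px [271.27646835 219.2790576 ]
shift [-0.0044  0.0006  0.1267] turn 0.0007 rows>= 4 j6 2.62 pos [ 531.2 -294.2  132.7] yaw 50.0 clk 19.05 op 0.995
```

```bash
python3 -m handwheel '[[[0,0,0.04],0],[[0,0,0.08],0],[[0,0,0.11],0],[[0,0,0.127],0],[[0,0,0.127],0],[[0,0,0.127],0],[[0,0,0.127],0]]'
python3 -m handwheel '[[[0,0,0],0],[[0,0,0],0],[[0,0,0],0],[[0,0,0],0],[[0,0,0],0],[[0,0,0],0],[[0,0,0],0],[[0,0,0],0]]' 0.03 40
python3 -m handwheel '[[[0,0,-0.03],0],[[0,0,-0.07],0],[[0,0,-0.11],0],[[0,0,-0.11],0],[[0,0,-0.11],0],[[0,0,-0.11],0]]'
python3 plan.py 598.8 91.5 115 60
```

```text
clock: 19.63
eef_pos: [0.5322, -0.2953, 0.0077]
tcp_rot: [[0.643, 0.766, 0.003], [0.766, -0.643, -0.002], [0.001, 0.003, -1.0]]
force: [0.9, 0.2, 0.1]
opening: 0.996
grasp_force: 0.0
clock: 20.3
eef_pos: [0.5319, -0.2954, 0.0074]
tcp_rot: [[0.643, 0.766, 0.003], [0.766, -0.643, -0.001], [0.001, 0.003, -1.0]]
force: [0.1, 0.6, 5.3]
opening: 0.61
grasp_force: 42.3
clock: 20.8
eef_pos: [0.5308, -0.2947, 0.1151]
tcp_rot: [[0.643, 0.766, 0.0], [0.766, -0.643, 0.001], [0.001, -0.0, -1.0]]
force: [0.3, -0.6, -2.0]
opening: 0.608
grasp_force: 42.2
shift [ 0.3394 -0.1964  0.0004] turn -0.1752 rows>= 11 j6 2.62 pos [ 530.8 -294.7  115.1] yaw 50.0 clk 20.8 op 0.608
```

```bash
python3 -m handwheel '[[[0.034,-0.0196,0],0],[[0.068,-0.039,0],0],[[0.102,-0.059,0],0],[[0.136,-0.0785,0],0],[[0.17,-0.098,0],0],[[0.204,-0.118,0],0],[[0.238,-0.137,0],0],[[0.272,-0.157,0],0]]'
python3 -m handwheel '[[[0.034,-0.02,0],0],[[0.06,-0.035,0],0],[[0.0674,-0.0394,0],0],[[0.0674,-0.0394,0],0],[[0.0674,-0.0394,0],0],[[0.0674,-0.0394,0],0],[[0.0674,-0.0394,0],0],[[0.0674,-0.0394,0],0]]'
python3 plan.py 598.8 91.5 61.5 50
```

```text
clock: 21.47
eef_pos: [0.5847, 0.016, 0.1134]
tcp_rot: [[0.643, 0.766, -0.003], [0.766, -0.643, -0.001], [-0.002, -0.002, -1.0]]
force: [2.0, -1.1, -0.5]
opening: 0.61
grasp_force: 42.2
clock: 22.13
eef_pos: [0.5987, 0.09, 0.1153]
tcp_rot: [[0.644, 0.765, -0.0], [0.765, -0.644, -0.0], [-0.0, 0.0, -1.0]]
force: [0.4, -0.6, -1.2]
opening: 0.606
grasp_force: 42.2
shift [ 0.0012 -0.0009  0.0538] turn -0.0021 rows>= 3 j6 1.96 pos [598.7  90.  115.3] yaw 49.9 clk 22.13 op 0.606
```

```bash
python3 -m handwheel '[[[0.001,-0.001,0.02],0],[[0.001,-0.001,0.036],0],[[0.001,-0.001,0.044],0],[[0.001,-0.001,0.046],0],[[0.001,-0.001,0.046],0],[[0.001,-0.001,0.046],0],[[0.001,-0.001,0.046],0]]'
python3 plan.py 598.8 91.5 61.5 50
```

```text
clock: 22.72
eef_pos: [0.5993, 0.0927, 0.0707]
tcp_rot: [[0.643, 0.766, 0.002], [0.766, -0.643, 0.0], [0.002, 0.001, -1.0]]
force: [0.1, 0.6, -0.0]
opening: 0.61
grasp_force: 42.2
shift [-0.0012  0.0003  0.0092] turn -0.0006 rows>= 2 j6 1.96 pos [599.3  92.7  70.7] yaw 50.0 clk 22.72 op 0.61
```

```bash
python3 -m handwheel '[[[-0.001,0,0.003],0],[[-0.001,0,0.006],0],[[-0.001,0,0.0082],0],[[-0.001,0,0.0082],0],[[-0.001,0,0.0082],0],[[-0.001,0,0.0082],0]]'
python3 -m handwheel '[[[0,0,0],0],[[0,0,0],0],[[0,0,0],0],[[0,0,0],0],[[0,0,0],0]]' 0.085
python3 -m handwheel '[[[0,0,-0.03],0],[[0,0,-0.07],0],[[0,0,-0.1],0],[[0,0,-0.1],0],[[0,0,-0.1],0],[[0,0,-0.1],0]]'
python3 - <<'E'
from h import *
import pickle
f=grab("wrist","pics/w7.png"); pickle.dump(f,open("w7.pkl","wb")); print(w2pix(f,(.5988,.0915,.077)),w2pix(f,(.5988,.0915,.084)))
E
python3 plan.py 396.2 -260.1 165 50
```

```text
clock: 23.22
eef_pos: [0.5981, 0.0919, 0.0615]
tcp_rot: [[0.643, 0.766, 0.0], [0.766, -0.643, -0.0], [0.0, 0.0, -1.0]]
force: [-1.5, -0.5, 2.8]
opening: 0.607
grasp_force: 42.5
clock: 23.63
eef_pos: [0.598, 0.0918, 0.0609]
tcp_rot: [[0.643, 0.766, -0.0], [0.766, -0.643, -0.0], [-0.0, -0.0, -1.0]]
force: [-1.0, 0.2, -0.2]
opening: 0.993
grasp_force: 0.0
clock: 24.13
eef_pos: [0.5977, 0.092, 0.1606]
tcp_rot: [[0.643, 0.766, -0.001], [0.766, -0.643, 0.0], [-0.0, -0.001, -1.0]]
force: [0.2, -0.4, -1.7]
opening: 0.993
grasp_force: 0.0
[272.10467328 223.3735443 ] [272.13277144 226.63075229]
shift [-0.3989  0.0723 -0.0047] turn -0.0006 rows>= 11 j6 1.96 pos [597.5  91.9 159.8] yaw 50.0 clk 24.18 op 0.993
```

View pics/w7.png

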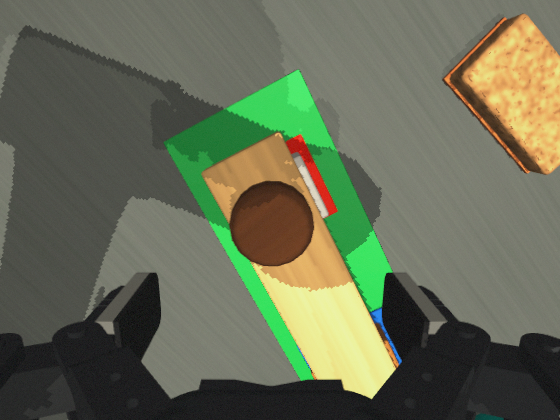

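The foot's disc is centred at (272,223), which is its intended spot within 1 mm. Now the weight.

```bash
python3 -m handwheel '[[[-0.039,0.007,0],0],[[-0.078,0.014,0],0],[[-0.117,0.021,0],0],[[-0.156,0.028,0],0],[[-0.195,0.035,0],0],[[-0.234,0.042,0],0],[[-0.273,0.05,0],0],[[-0.312,0.057,0],0]]'
python3 -m handwheel '[[[-0.04,0.007,0],0],[[-0.07,0.013,0],0],[[-0.087,0.015,0],0],[[-0.087,0.015,0],0],[[-0.087,0.015,0],0],[[-0.087,0.015,0],0],[[-0.087,0.015,0],0]]'
python3 - <<'E'
from h import *
f=grab("wrist","pics/w8.png"); print(w2pix(f,(.3962,-.2601,.058)))
hsv=cv2.cvtColor(f["color"],cv2.COLOR_RGB2HSV)
u,v=w2pix(f,(.3962,-.2601,.04)).astype(int)
m=((hsv[...,1]>110)&(abs(hsv[...,0].astype(int)-26)<8)).astype(np.uint8)
yy,xx=np.mgrid[:420,:560]; m[np.hypot(xx-u,yy-v)>70]=0
n,l,st,c=cv2.connectedComponentsWithStats(m); i=1+st[1:,4].argmax(); print(st[i],c[i])
E
python3 plan.py 396.2 -260.1 35 50
```

```text
clock: 24.85
eef_pos: [0.4392, -0.1849, 0.1599]
tcp_rot: [[0.643, 0.766, -0.002], [0.766, -0.643, 0.0], [-0.001, -0.001, -1.0]]
force: [1.5, -1.1, 0.1]
opening: 0.994
grasp_force: 0.0
clock: 25.43
eef_pos: [0.3967, -0.2593, 0.1605]
tcp_rot: [[0.642, 0.766, -0.001], [0.766, -0.642, 0.0], [-0.0, -0.001, -1.0]]
force: [0.3, -0.5, -0.3]
opening: 0.995
grasp_force: 0.0
[270.62174906 217.22027842]
[ 237  167   71   74 4085] [271.78115055 203.62643819]
shift [-0.001   0.0002  0.1257] turn 0.0008 rows>= 4 j6 2.6 pos [ 396.8 -259.2  160.7] yaw 50.0 clk 25.48 op 0.999
```

View pics/w8.png

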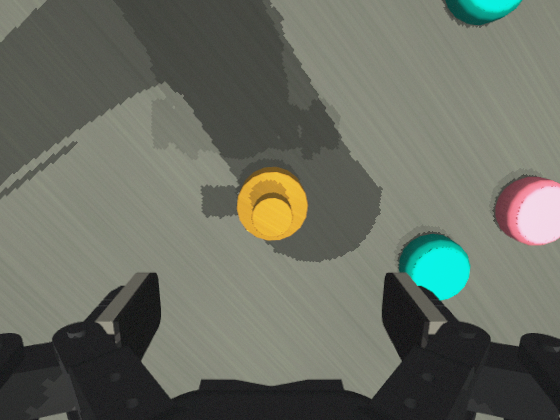

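The knob top is at (272,215) against a prediction of (271,217), so about 1 mm off. The grasp is centred.

```bash
python3 -m handwheel '[[[0,0,0.04],0],[[0,0,0.08],0],[[0,0,0.11],0],[[0,0,0.12],0],[[0,0,0.127],0],[[0,0,0.127],0],[[0,0,0.127],0],[[0,0,0.127],0]]'
python3 -m handwheel '[[[0,0,0],0],[[0,0,0],0],[[0,0,0],0],[[0,0,0],0],[[0,0,0],0],[[0,0,0],0],[[0,0,0],0],[[0,0,0],0]]' 0.01 60
python3 plan.py 598.8 91.5 165 50
python3 -m handwheel '[[[0,0,-0.02],0],[[0,0,-0.05],0],[[0,0,-0.09],0],[[0,0,-0.12],0],[[0,0,-0.12],0],[[0,0,-0.12],0],[[0,0,-0.12],0]]'
python3 plan.py 598.8 91.5 150 50
```

```text
clock: 26.15
eef_pos: [0.3979, -0.2604, 0.0364]
tcp_rot: [[0.643, 0.766, 0.003], [0.766, -0.643, -0.001], [0.001, 0.003, -1.0]]
force: [-0.7, 0.2, 0.1]
opening: 0.996
grasp_force: 0.0
clock: 26.82
eef_pos: [0.3969, -0.2602, 0.0346]
tcp_rot: [[0.643, 0.766, 0.001], [0.766, -0.643, -0.001], [0.0, 0.001, -1.0]]
force: [2.1, -1.2, 2.3]
opening: 0.302
grasp_force: 58.9
shift [ 0.3992 -0.0714 -0.1304] turn -0.0004 rows>= 12 j6 2.6 pos [ 396.9 -260.2   34.6] yaw 50.0 clk 26.82 op 0.302
clock: 27.4
eef_pos: [0.3955, -0.259, 0.1514]
tcp_rot: [[0.643, 0.766, -0.004], [0.766, -0.643, 0.003], [-0.0, -0.005, -1.0]]
force: [0.2, 0.8, -6.9]
opening: 0.305
grasp_force: 60.4
shift [ 0.3992 -0.0698  0.0017] turn -0.0007 rows>= 11 j6 2.6 pos [ 395.5 -259.   151.4] yaw 50.0 clk 27.4 op 0.305
```

```bash
python3 -m handwheel '[[[0.035,-0.006,0],0],[[0.07,-0.012,0],0],[[0.105,-0.018,0],0],[[0.14,-0.0245,0],0],[[0.175,-0.0306,0],0],[[0.21,-0.0367,0],0],[[0.245,-0.043,0],0],[[0.28,-0.049,0],0]]'
python3 -m handwheel '[[[0.03,-0.006,0],0],[[0.06,-0.011,0],0],[[0.085,-0.015,0],0],[[0.105,-0.019,0],0],[[0.115,-0.021,0],0],[[0.1192,-0.0218,0],0],[[0.1192,-0.0218,0],0],[[0.1192,-0.0218,0],0]]'
python3 -m handwheel '[[[0,0,0],0],[[0,0,0],0],[[0,0,0],0],[[0,0,0],0],[[0,0,0],0],[[0,0,0],0]]'
python3 plan.py 598.5 91.7 118.6 50
```

```text
clock: 28.07
eef_pos: [0.5381, -0.0123, 0.1508]
tcp_rot: [[0.643, 0.766, -0.005], [0.766, -0.643, -0.001], [-0.004, -0.004, -1.0]]
force: [1.0, -1.0, -5.3]
opening: 0.3
grasp_force: 60.4
clock: 28.73
eef_pos: [0.5983, 0.0905, 0.1529]
tcp_rot: [[0.643, 0.765, -0.002], [0.765, -0.643, -0.001], [-0.002, -0.001, -1.0]]
force: [-0.0, -1.3, -6.4]
opening: 0.304
grasp_force: 60.4
clock: 29.23
eef_pos: [0.599, 0.0911, 0.1542]
tcp_rot: [[0.643, 0.766, 0.0], [0.766, -0.643, 0.0], [0.0, 0.0, -1.0]]
force: [0.7, 0.9, -5.2]
opening: 0.299
grasp_force: 60.4
shift [ 0.0001 -0.0008  0.0356] turn -0.0008 rows>= 2 j6 1.96 pos [599.   91.1 154.2] yaw 50.0 clk 29.23 op 0.299
```

Gentle descent, stopping short to check height and force.

```bash
python3 -m handwheel '[[[0,-0.001,0.008],0],[[0,-0.001,0.016],0],[[0,-0.001,0.022],0],[[0,-0.001,0.026],0],[[0,-0.001,0.029],0],[[0,-0.001,0.030],0],[[0,-0.001,0.030],0],[[0,-0.001,0.030],0]]'
python3 -m handwheel '[[[0,0,0],0],[[0,0,0.001],0],[[0,0,0.0015],0],[[0,0,0.002],0],[[0,0,0.0025],0],[[0,0,0.003],0],[[0,0,0.003],0],[[0,0,0.003],0]]'
python3 plan.py 598.5 91.7 118.6 50
```

```text
clock: 29.9
eef_pos: [0.5985, 0.0919, 0.1244]
tcp_rot: [[0.643, 0.766, 0.001], [0.766, -0.643, -0.0], [0.0, 0.0, -1.0]]
force: [0.4, 0.3, -4.8]
opening: 0.304
grasp_force: 60.4
clock: 30.57
eef_pos: [0.5983, 0.0919, 0.1211]
tcp_rot: [[0.643, 0.766, -0.0], [0.766, -0.643, -0.0], [-0.0, 0.0, -1.0]]
force: [-0.1, 1.2, -5.7]
opening: 0.299
grasp_force: 60.4
shift [0.     0.0003 0.0025] turn -0.0005 rows>= 1 j6 1.96 pos [598.3  91.9 121.1] yaw 50.0 clk 30.57 op 0.299
```

```bash
python3 -m handwheel '[[[0,0,0.0005],0],[[0,0,0.001],0],[[0,0,0.0015],0],[[0,0,0.002],0],[[0,0,0.002],0],[[0,0,0.002],0]]'
python3 -m handwheel '[[[0,0,0.0005],0],[[0,0,0.0005],0],[[0,0,0.001],0],[[0,0,0.001],0],[[0,0,0.001],0]]'
```

```text
clock: 31.07
eef_pos: [0.5983, 0.0918, 0.1192]
tcp_rot: [[0.643, 0.766, 0.0], [0.766, -0.643, -0.0], [0.0, 0.0, -1.0]]
force: [-0.7, -0.1, -4.5]
opening: 0.303
grasp_force: 60.4
clock: 31.48
eef_pos: [0.5986, 0.0919, 0.119]
tcp_rot: [[0.643, 0.766, 0.001], [0.766, -0.643, 0.0], [0.001, 0.001, -1.0]]
force: [-2.8, -1.0, 0.1]
opening: 0.3
grasp_force: 61.0
```

Force went from -5 to 0, so the weight has seated. I'll release gently, retreat straight up and look.

```bash
python3 -m handwheel '[[[0,0,0],0],[[0,0,0],0],[[0,0,0],0],[[0,0,0],0]]' 0.032 20
python3 -m handwheel '[[[0,0,0],0],[[0,0,0],0],[[0,0,0],0],[[0,0,0],0],[[0,0,0],0]]' 0.07
python3 -m handwheel '[[[0,0,-0.02],0],[[0,0,-0.05],0],[[0,0,-0.08],0],[[0,0,-0.1],0],[[0,0,-0.1],0],[[0,0,-0.1],0],[[0,0,-0.1],0]]'
python3 - <<'E'
from h import *
f=grab("scene"); a=cv2.cvtColor(f["color"],cv2.COLOR_RGB2BGR)
u,v=w2pix(f,(.59,.03,.06)).astype(int)
cv2.imwrite("pics/s9.png",cv2.resize(a[v-75:v+75,u-100:u+100],(560,420),interpolation=cv2.INTER_CUBIC))
E
```

```text
clock: 31.82
eef_pos: [0.5985, 0.0919, 0.1184]
tcp_rot: [[0.643, 0.766, 0.001], [0.766, -0.643, -0.0], [0.0, 0.001, -1.0]]
force: [0.0, -0.0, 0.1]
opening: 0.376
grasp_force: 0.0
clock: 32.23
eef_pos: [0.5983, 0.0918, 0.1181]
tcp_rot: [[0.643, 0.766, 0.0], [0.766, -0.643, -0.0], [-0.0, 0.0, -1.0]]
force: [0.3, -0.1, 0.2]
opening: 0.823
grasp_force: 0.0
clock: 32.82
eef_pos: [0.598, 0.092, 0.2171]
tcp_rot: [[0.643, 0.766, -0.001], [0.766, -0.643, 0.0], [-0.001, -0.001, -1.0]]
force: [0.1, 0.6, 0.9]
opening: 0.819
grasp_force: 0.0
```

View pics/s9.png

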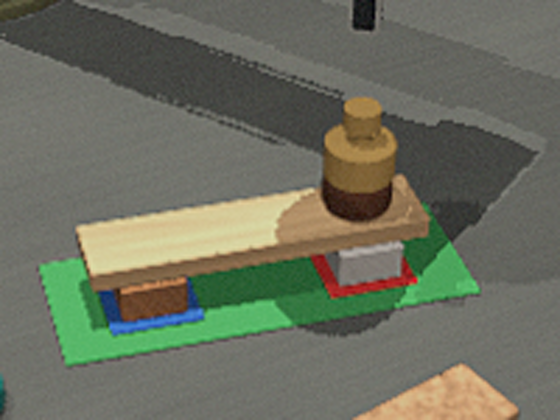

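The stack is standing: the weight at (360,150) is centred on the foot at (358,195), above the aluminium riser at (365,262), and the board lies flat. I'm handing it in.

```bash
python3 -c "
from rig import bot
print(bot.sign_off())"
```

```text
the job is handed in; nothing more can be done
None
```

The glue-up is set up as asked and was handed in at about 33 s of the 122 s allowed. The last picture showed everything in place, but sign-off returned no verdict.

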